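# Advance a metal sample by three turns of the feed crank

### The arm

A 6-joint arm with a two-finger parallel gripper is mounted at the origin on a cart in front of the work surface, level with it; the furniture and walls round the work are solid. World frame = base frame: x ahead of the robot, y to its left, z up, the work surface at z = 0. Lengths are in m, angles in rad, forces in N, time in s.
With the tool pointing down it reaches from about 0.3 to 1 m from the base axis. Payload 5.1 kg.
Tool frame: the origin (TCP) lies on the centre line of the jaws, within the pads' length; the fingertips stand manip.tip_extent ahead of it and the grasp point (between the pads) lies 5 mm behind it (manip.tip_extent is the distance from the TCP to the fingertips, in m); z points along the fingers, y is the direction in which the jaws open and shut (so a half turn about z gives the same grasp; the last joint's range is limited). The gripper opens to 95 mm and grips with 3 to 60 N. Pads are 20 mm wide; open, the fingers measure 119 mm over their backs; the gripper's body (75 mm by 180 mm) begins 59 mm behind the grasp point.
Start: joints at [-1.385, 0.124, 1.65, -0, 1.367, -0.083], TCP at [0.173, -0.627, 0.202] pointing down, gripper open.
Joint ranges: [-2.61, 2.61], [-1.02, 2.33], [0.03, 2.71], [-1.35, 4.49], [0.32, 2.68], [-2.91, 2.91]. Speed limits (rad/s): [2.57, 2.57, 3.14, 3.14, 3.14, 3.14].

### API

Orientations are given as a rotation vector (axis times angle).
In Python, from station import manip gives the robot as it stands. Calls block until the motion is done:
- manip.movep(position, orientation): joint-space move of the TCP to a pose.
- manip.move_l(position, rot=None, max_speed=0.15, max_force=None): straight line of the TCP; rot=None keeps the orientation; max_speed is the mean speed in m/s. With max_force (N) it stops when the force on the tool has changed by that much, and returns True; else False.
- manip.movej(angles): joint-space move.
- manip.command_gripper(opening): finger opening in m; the grip force is fixed at half the most; returns when the fingers have stopped.
- manip.sleep(seconds).
- manip.solve_ik(position, orientation): joint angles nearest the present ones, or None.
- manip.capture(name): name is "side" or "top"; returns the picture (420x560x3 uint8, red, green, blue); there is no depth.
- manip.camera_params(name): a dict with "camera_matrix" (3x3 intrinsics, pixels), "pose" (4x4, takes a point from camera to world coordinates). Camera axes: x right, y down, z forward; pixel columns grow to the right and rows downward; lengths in m; the calibration is good to about 2 mm. A picture is of the moment at which its call begins. camera_params takes no time and is no camera call.
A pose or a line that the arm cannot do raises manip.MotionError and nothing moves.
- manip.close_job(): hands the job in, once; it reports no verdict.
Trained networks look in the newest picture that a camera, given by its name, has taken for a name from the list of things; names that differ only in an ending like _2 or _b are one class to them, and where a whole thing is asked for, a point or a joint stands for the part that bears it (a point fixed in the world has none). Each returns a list of dicts, best first, with "score" (0 to 1); they miss things now and then, are a little off and sometimes report something else, mostly with a low value. They report only what shows in the picture. A call takes as long as a camera call. They do not tell look-alikes from the thing itself.
- manip.search_frame(name, camera): "at" ([column, row] in pixels, amid what is visible of it).
- manip.trace(name, camera): "region" (420x560 bool, what is visible of it) and "at" ([column, row] in pixels, amid what is visible of it).
Readings, each from a call of its own:
- manip.current_time(): time.
- manip.current_qpos(): joint angles.
- manip.current_dq(): joint speeds.
- manip.current_joint_efforts(): joint torques, N m.
- manip.current_position(): TCP position.
- manip.current_tcp_rot(): TCP orientation.
- manip.current_ft_force(): force on the tool from outside, world axes, zero at the start.
- manip.current_moment(): the same for the moment, N m.
- manip.current_opening(): finger opening in m.
Only numpy, scipy, OpenCV 4.12 (cv2) and the standard library are available. Lean on these libraries where they do the work, as an engineer would, in place of code of your own. Each camera call takes 0.05 s, during which the arm holds its last target. There are 200 camera calls.

### The job

Put the brass-coloured sample upright into the round nest of the feed unit and let go of it. Then take the crank's handle gently and turn it clockwise (seen from above): first take up the slack until you feel the feed bite, and from that point crank exactly three full turns, no more and never backwards against the feed, then let go of the handle. Leave the other things where they are.

Things in the scene. Friction and masses are not known exactly. Their poses are not given: they have to be found in the camera images.
- sample_center (a point): Centre (half-way up) of the brass-yellow metal sample: a plain upright cylinder, 36 mm across, 30 mm high, 0.18 to 0.37 kg, standing on the bench to the right. Its z axis is the cylinder's axis.
- steel_center (a point): Centre of a light grey metal sample, 36 mm across, 32 mm high, standing upright near the brass one (the two may have changed places). A bystander: leave it.
- feed_unit: Hand-cranked sample feed unit, fixed to the bench: a grey box 130 mm (its x) by 280 mm (its y), deck 50 mm above the bench, origin under its centre on the bench. At its -y end (right) the nest, at its +y end (left) the crank on a round dark gear housing (98 mm across, top 68 mm above the bench).
- nest (a point): Centre of the nest's floor as it is at the start, 53 mm above the bench. Round the floor stands a steel collar, 41 mm inside, 56 mm outside, its rim 7 mm above this floor: the sample fits in with about 2.5 mm of play all round, and 23 mm of it stand out.
- crank_axis (a point): Point on the crank's upright axis of turning, at the height of the handle's middle (105 mm above the bench); 150 mm from the nest. Clockwise from above is the feeding direction. The slack before the feed bites differs every time, from about 0.5 to 3.8 rad; the feed starts to move just where it bites. Turning back only opens the slack again: it does not undo the feed.
- crank_handle (a point): Middle of the crank's upright black handle: a sleeve 22 mm across, from 83 to 125 mm above the bench, that spins freely on its pin 45 mm from the crank axis, so it can be pinched from above and carried round in a circle without turning the hand. It starts at an angle that varies. The crank's arm lies below it, at 73 to 80 mm.
- crank: The crank: hub, arm and handle. Origin on the crank axis, 50 mm above the bench; its -x axis points at the handle. In the slack the handle moves with under 1 N; once the feed bites it needs about 7 to 9 N, steadily. A grip of 20 to 30 N a finger carries that without slipping; the fingers together must not load the crank with more than 80 N (the squeeze of each finger and the push added up).
- sample_jar: Small white jar, 36 mm across, 69 mm high, standing at the left. A bystander.
- marker: White marker pen with a black cap, 130 mm long, 16 mm thick, lying near the front edge. A bystander.
- ram (a point): Middle of the top of the feed ram, the brass disc (39 mm across) that is the nest's floor. At the start it is level with the point nest; it rises 0.4 mm per driven turn (1.2 mm after three turns), less than the error of a reading, so it does not show the count.
Things that resemble listed ones, but are neither listed nor needed, are in the scene too. Leave any green or red look-alike of the part that bears sample_center alone.

How it is judged:
By the outcome, as a careful person would: the job done as asked, in the order asked, and still so for the second after the job is handed in, with the robot touching nothing.
It also fails if it takes over 72 s, if anything falls off the work surface, if the arm or the gripper's body presses on something with over 40 N, if the wrist force passes 120 N, or if a joint passes its speed limit or range.

## Working session

There is one attempt and no reset: what is moved stays moved. The work goes in short steps, each a Python script; the robot and the scene stay as the last script left them, time stands still between calls to the robot, and variables do not carry over. Pictures are saved under pics/ and viewed, about 8 in all and at most 12, crops included, and the job is handed in when it is done.

```bash
ls; mkdir -p pics
cat > h.py <<'E'
import numpy as np, cv2
from station import manip
def ray(cam,px):
    p=manip.camera_params(cam);K=p["camera_matrix"];T=np.array(p["pose"])
    d=T[:3,:3]@np.linalg.inv(K)@np.array([px[0],px[1],1.]);return T[:3,3],d
def atz(cam,px,z):
    o,d=ray(cam,px);return o+d*(z-o[2])/d[2]
def proj(cam,P):
    p=manip.camera_params(cam);T=np.linalg.inv(np.array(p["pose"]));q=p["camera_matrix"]@(T[:3,:3]@np.array(P)+T[:3,3]);return q[:2]/q[2]
def tri(a,pa,b,pb):
    o1,d1=ray(a,pa);o2,d2=ray(b,pb);d1=d1/np.linalg.norm(d1);d2=d2/np.linalg.norm(d2)
    s=np.linalg.lstsq(np.c_[d1,-d2],o2-o1,rcond=None)[0];x,y=o1+s[0]*d1,o2+s[1]*d2
    return (x+y)/2,np.linalg.norm(x-y)
def save(cam,f):
    im=manip.capture(cam);cv2.imwrite("pics/"+f,im[:,:,::-1]);return im
E
python3 - <<'E'
from h import *
np.set_printoptions(precision=4,suppress=True)
a=save("side","s1.png");b=save("top","t1.png")
cv2.imwrite("pics/a.png",np.vstack([a,b])[:,:,::-1]) 
for c in("side","top"): print(c,manip.camera_params(c))
Z=dict(sample_center=.015,steel_center=.016,nest=.053,crank_handle=.105,crank_axis=.105,feed_unit=.05,sample_jar=.035)
for n,z in Z.items():
    for c in("side","top"):
        for r in manip.search_frame(n,c)[:3]: print(n,c,np.round(r["at"],1),round(r["score"],2),atz(c,r["at"],z))
print(manip.tip_extent,manip.current_time(),manip.current_tcp_rot())
E
```

```text
pics
side {'camera_matrix': array([[431.7292,   0.    , 283.1028],
       [  0.    , 431.7292, 211.1984],
       [  0.    ,   0.    ,   1.    ]]), 'pose': array([[ 0.9777, -0.1022,  0.1834,  0.3408],
       [-0.2099, -0.4623,  0.8615, -0.8227],
       [-0.0032, -0.8808, -0.4735,  0.542 ],
       [ 0.    ,  0.    ,  0.    ,  1.    ]])}
top {'camera_matrix': array([[481.8016,   0.    , 279.1246],
       [  0.    , 481.8016, 214.226 ],
       [  0.    ,   0.    ,   1.    ]]), 'pose': array([[ 0.0775, -0.9691,  0.2341,  0.2861],
       [-0.997 , -0.0755,  0.0177,  0.0013],
       [ 0.0006, -0.2348, -0.9721,  1.1008],
       [ 0.    ,  0.    ,  0.    ,  1.    ]])}
sample_center side [293.8 330.3] 0.73 [ 0.4728 -0.2868  0.015 ]
sample_center side [288.6 295.8] 0.72 [ 0.4842 -0.1962  0.015 ]
sample_center side [389.  291.4] 0.69 [ 0.6748 -0.2245  0.015 ]
sample_center top [371.9 245.8] 0.69 [ 0.4901 -0.1959  0.015 ]
sample_center top [383.7 170.6] 0.68 [ 0.6729 -0.2179  0.015 ]
sample_center top [410.  251.2] 0.61 [ 0.4844 -0.2828  0.015 ]
steel_center side [349.4 305.1] 0.78 [ 0.5869 -0.2468  0.016 ]
steel_center top [398.5 207.8] 0.65 [ 0.5842 -0.2544  0.016 ]
nest side [277.5 232.6] 0.81 [ 0.4975 -0.0272  0.053 ]
nest top [275.2 233.9] 0.58 [0.4931 0.0255 0.053 ]
crank_handle side [261.8 180.1] 0.69 [0.4927 0.1423 0.105 ]
crank_handle top [279.1 230.1] 0.73 [0.4916 0.0167 0.105 ]
crank_handle top [225.1 226.1] 0.67 [0.4913 0.1312 0.105 ]
crank_axis side [276.  234.1] 0.74 [ 0.4768 -0.1167  0.105 ]
crank_axis top [280.9 230.2] 0.93 [0.4917 0.0129 0.105 ]
feed_unit side [275.5 235.2] 0.91 [ 0.492  -0.0321  0.05  ]
feed_unit top [275.8 234.1] 0.9 [0.4933 0.0242 0.05  ]
sample_jar side [223.3 179.5] 0.64 [0.4097 0.3251 0.035 ]
sample_jar top [126.2 260.9] 0.92 [0.41   0.3513 0.035 ]
sample_jar top [277.7 229.1] 0.73 [0.5081 0.0211 0.035 ]
0.014 0.8 [ 3.1132  0.4209 -0.    ]
```

View pics/s1.png

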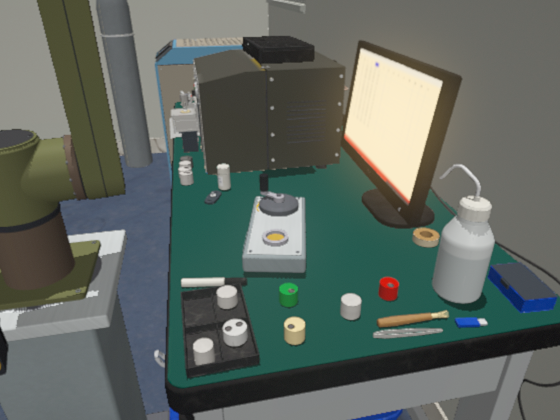

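View pics/t1.png

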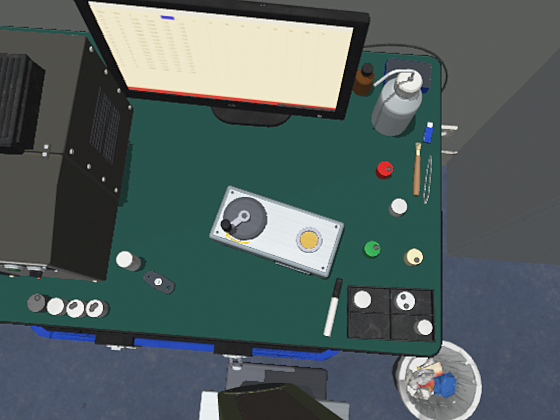

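The brass sample is at side (294,330) and top (415,257). The green, red and steel ones are at top (372,248), (385,170) and (399,207). The nest is at top (309,240), the hub at about (243,217) and the handle at about (226,226). I'll zoom in to refine these.

Run:
```python
from h import *
np.set_printoptions(precision=4,suppress=True)
a=cv2.imread("pics/s1.png");b=cv2.imread("pics/t1.png")
c1=cv2.resize(b[180:280,205:350],None,fx=4,fy=4,interpolation=cv2.INTER_CUBIC)[:,:580]
c2=cv2.resize(a[170:275,240:312],None,fx=3,fy=3,interpolation=cv2.INTER_CUBIC)
cv=np.zeros((400,800,3),np.uint8);cv[:c1.shape[0],:580]=c1;cv[:c2.shape[0],582:582+c2.shape[1]]=c2[:,:218]
cv2.imwrite("pics/z1.png",cv)
def blob(im,box,lo,hi):
    x0,y0,x1,y1=box;h=cv2.cvtColor(im,cv2.COLOR_BGR2HSV)[y0:y1,x0:x1]
    m=cv2.inRange(h,lo,hi);n,l,s,c=cv2.connectedComponentsWithStats(m);i=1+np.argmax(s[1:,4])
    return c[i]+[x0,y0],s[i]+[x0,y0,0,0,0]
for n,box in(("side",(280,315,310,348)),("top",(400,243,430,272))):
    im=a if n=="side" else b
    c,s=blob(im,box,(15,40,100),(35,255,255));print("brass",n,c,s,atz(n,c,.015),atz(n,c,.025))
for n,box in(("side",(262,228,290,245)),("top",(295,226,324,254))):
    im=a if n=="side" else b
    c,s=blob(im,box,(15,80,90),(35,255,255));print("nestfloor",n,c,s,atz(n,c,.053))
    # housing dark
for n,box in(("side",(250,190,305,218)),("top",(215,190,275,245))):
    im=a if n=="side" else b
    c,s=blob(im,box,(0,0,0),(180,80,110));print("housing",n,c,s,atz(n,c,.068),atz(n,c,.06))
for n in("side","top"):
    for r in manip.trace("crank_handle",n)[:2]+manip.trace("sample_center",n)[:4]:
        v,u=np.nonzero(r["region"]);print(n,r["score"],np.mean(u),np.mean(v),u.min(),u.max(),v.min(),v.max(),u.size)
```

```text
brass side [294.1209 330.425 ] [284 317  21  28 513] [ 0.4733 -0.2872  0.015 ] [ 0.4707 -0.2973  0.025 ]
brass top [412.9864 256.5773] [404 248  19  18 220] [ 0.4726 -0.2897  0.015 ] [ 0.4709 -0.287   0.025 ]
nestfloor side [275.  236.5] [267 234  17   6  86] [ 0.489  -0.0419  0.053 ]
nestfloor top [308.3729 239.661 ] [300 231  18  18 236] [ 0.4858 -0.0486  0.053 ]
housing side [279.516 210.867] [259 200  39  16 188] [0.5166 0.0431 0.068 ] [0.5196 0.0577 0.06  ]
housing top [243.339  220.8339] [221 197  46  43 590] [0.5138 0.0973 0.068 ] [0.5156 0.098  0.06  ]
side 0.47 264.0344827586207 182.6689655172414 260 268 174 191 145
side 0.81 388.1796116504854 288.9247572815534 378 398 278 300 412
side 0.72 294.7858585858586 330.9252525252525 285 305 317 345 495
side 0.72 287.95979899497485 295.4849246231156 279 297 284 307 398
top 0.62 225.86238532110093 225.05504587155963 221 231 219 231 109
top 0.55 398.4948096885813 207.21453287197232 389 408 198 216 289
top 0.66 383.63849765258215 170.08920187793427 376 391 162 178 213
top 0.56 371.3981042654028 249.74881516587678 364 379 241 258 211
top 0.49 413.008 257.244 404 422 249 265 250
```

View pics/z1.png

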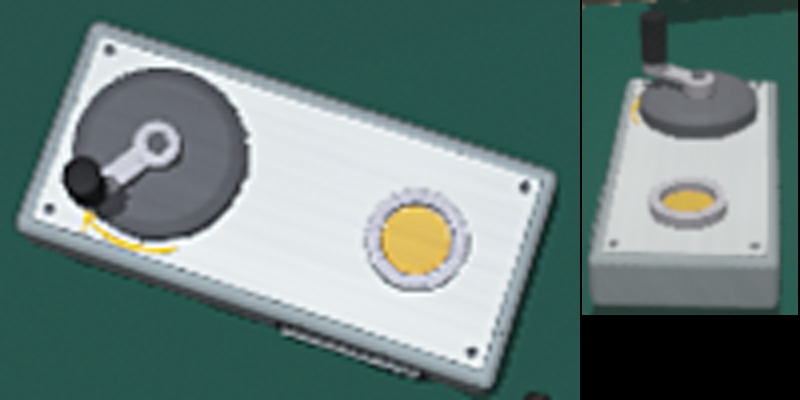

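```bash
cat >> h.py <<'E'
def down(th): # jaws along direction th (rad)
    th=(th+np.pi/2)%np.pi-np.pi/2; f=(th+np.pi/2)/2; return np.pi*np.array([np.cos(f),np.sin(f),0])
E
python3 - <<'E'
from h import *
from scipy.optimize import least_squares
np.set_printoptions(precision=4,suppress=True)
t=np.linspace(0,2*np.pi,60)
def cyl(c,x,y,r,z0,z1):
    P=[proj(c,(x+r*np.cos(a),y+r*np.sin(a),z)) for z in(z0,z1) for a in t];P=np.array(P)
    return np.r_[P.min(0),P.max(0)]
def fit(obs,r,z0,z1,x0):
    f=lambda p:np.concatenate([(lambda b:(b[:2]+b[2:])/2-np.r_[(o[0]+o[2])/2,(o[1]+o[3])/2])(cyl(c,*p,r,z0,z1)) for c,o in obs])
    s=least_squares(f,x0);return s.x,s.fun
B=fit([("side",(284,317,304.5,344.5)),("top",(403.5,248,422,265.5))],.018,0,.03,(.47,-.29));print("brass",B)
u=lambda x0,y0,k,b:(np.array(b)-np.array([x0,y0,x0,y0]))/k
top=lambda *b:np.array(b)/4+np.array([205,180,205,180])-.375
sid=lambda *b:(np.array(b)-np.array([582,0,582,0]))/3+np.array([240,170,240,170])-.33
for s in(("side",),("top",),("side","top")):
    o={"side":sid(650,178,727,228),"top":top(363,186,471,293)}
    print("nest",s,fit([(k,o[k]) for k in s],.028,.053,.06,(.49,-.045)))
    o={"side":sid(639,69,757,138),"top":top(73,67,248,241)}
    print("axis",s,fit([(k,o[k]) for k in s],.049,.05,.068,(.51,.1)))
    o={"side":sid(641,11,667,65),"top":top(63,155,106,208)}
    print("handle",s,fit([(k,o[k]) for k in s],.011,.083,.125,(.49,.13)))
E
```

```text
brass (array([ 0.4727, -0.2883]), array([-0.2072,  0.3649, -0.2496, -0.3536]))Traceback (most recent call last):
  File "<stdin>", line 17, in <module>
  File "<stdin>", line 10, in fit
    return func(*args, **kwargs)
    vector_fun = VectorFunction(
        fun_wrapped,
    ...<6 lines>...
        workers=workers
    )
    self.J, dct = approx_derivative(
                  ~~~~~~~~~~~~~~~~~^
        self.fun_wrapped, self.x, f0=self.f, **finite_diff_options
        ^^^^^^^^^^^^^^^^^^^^^^^^^^^^^^^^^^^^^^^^^^^^^^^^^^^^^^^^^^
    )
    ^
    J, _nfev = _dense_difference(fun_wrapped, x0, f0, h,
               ~~~~~~~~~~~~~~~~~^^^^^^^^^^^^^^^^^^^^^^^^
                             use_one_sided, method,
                             ^^^^^^^^^^^^^^^^^^^^^^
                             mf)
                             ^^^
    df = [f_eval - f0 for f_eval in f_evals]
                                    ^^^^^^^
    f = np.atleast_1d(self.fun(x, *self.args, **self.kwargs))
                      ~~~~~~~~^^^^^^^^^^^^^^^^^^^^^^^^^^^^^^
    return np.atleast_1d(self.fun(x))
                         ~~~~~~~~^^^
    return self.f(x, *self.args, **self.kwargs)
           ~~~~~~^^^^^^^^^^^^^^^^^^^^^^^^^^^^^^
  File "<stdin>", line 9, in <lambda>
  File "<stdin>", line 6, in cyl
  File "h.py", line 9, in proj
    p=manip.camera_params(cam);T=np.linalg.inv(np.array(p["pose"]));q=p["camera_matrix"]@(T[:3,:3]@np.array(P)+T[:3,3]);return q[:2]/q[2]
ValueError: time passes only in moves, steps and waits
```

```bash
sed -i 's/manip.camera_params(cam)/CP(cam)/' h.py; sed -i '2a import functools\nCP=functools.lru_cache(None)(lambda c:manip.camera_params(c))' h.py
cat > fit.py <<'E'
from h import *
from scipy.optimize import least_squares
np.set_printoptions(precision=4,suppress=True)
t=np.linspace(0,2*np.pi,60)
def cyl(c,x,y,r,z0,z1):
    P=[proj(c,(x+r*np.cos(a),y+r*np.sin(a),z)) for z in(z0,z1) for a in t];P=np.array(P)
    return np.r_[P.min(0),P.max(0)]
def fit(obs,r,z0,z1,x0):
    f=lambda p:np.concatenate([(lambda b:(b[:2]+b[2:])/2-np.r_[(o[0]+o[2])/2,(o[1]+o[3])/2])(cyl(c,*p,r,z0,z1)) for c,o in obs])
    s=least_squares(f,x0);return s.x,s.fun
top=lambda *b:np.array(b)/4+np.array([205,180,205,180])-.375
sid=lambda *b:(np.array(b)-np.array([582,0,582,0]))/3+np.array([240,170,240,170])-.33
E
python3 - <<'E'
from fit import *
for s in(("side",),("top",),("side","top")):
    o={"side":sid(650,178,727,228),"top":top(363,186,471,293)}
    print("nest",s,fit([(k,o[k]) for k in s],.028,.053,.06,(.49,-.045)))
    o={"side":sid(639,69,757,138),"top":top(73,67,248,241)}
    print("axis",s,fit([(k,o[k]) for k in s],.049,.05,.068,(.51,.1)))
    o={"side":sid(641,11,667,65),"top":top(63,155,106,208)}
    print("handle",s,fit([(k,o[k]) for k in s],.011,.083,.125,(.49,.13)))
E
```

```text
nest ('side',) (array([ 0.4878, -0.0501]), array([0., 0.]))
axis ('side',) (array([0.5247, 0.0963]), array([0., 0.]))
handle ('side',) (array([0.4954, 0.1303]), array([ 0., -0.]))
nest ('top',) (array([ 0.4857, -0.0494]), array([0., 0.]))
axis ('top',) (array([0.5224, 0.0952]), array([-0.,  0.]))
handle ('top',) (array([0.4938, 0.1299]), array([-0.,  0.]))
nest ('side', 'top') (array([ 0.4868, -0.0497]), array([-0.4911, -0.052 ,  0.1634, -0.4908]))
axis ('side', 'top') (array([0.5234, 0.0952]), array([-0.4574,  0.2555,  0.0124, -0.4451]))
handle ('side', 'top') (array([0.4945, 0.1299]), array([-0.3656,  0.1076,  0.041 , -0.3245]))
```

Distances check out: nest to axis is 149.5 mm (150 expected) and the handle radius is 45.2 mm (45 expected). Next I'll pick the sample, gripping it twice so it's centred in both directions.

Run:
```python
from h import *
np.set_printoptions(precision=4,suppress=True)
B=np.array([.4727,-.2883]);thy=np.arctan2(.1449,.0366);thx=thy-np.pi/2
manip.movep([*B,.12],down(thy));manip.command_gripper(.056)
print(manip.move_l([*B,.023],max_speed=.15,max_force=15))
manip.command_gripper(.0);print(manip.current_opening())
manip.command_gripper(.056)
manip.move_l([*B,.08],max_speed=.2)
manip.movep([*B,.08],down(thx))
print(manip.move_l([*B,.023],max_speed=.15,max_force=15))
manip.command_gripper(.0);print(manip.current_opening(),manip.current_position())
f0=manip.current_ft_force();manip.move_l([*B,.12],max_speed=.2);print(f0,manip.current_ft_force(),manip.current_opening(),manip.current_time(),manip.current_qpos())
```

```text
False
0.000504683174869508
False
0.0005073572030213363 [ 0.4727 -0.2883  0.023 ]
[ 0.2409  0.2572 -0.4423] [-0.1763  0.0522 -0.4874] 0.00017393212379943887 10.4083 [-0.6446 -0.0221  1.9452 -0.      1.2195 -0.3972]
```

Run:
```python
from h import *
np.set_printoptions(precision=4,suppress=True)
a=save("side","s2.png");b=save("top","t2.png")
c=np.hstack([cv2.resize(a[230:370,170:430],(390,210)),cv2.resize(b[140:350,300:460],(390,512))[:210]]) if 0 else None
z=np.zeros((420,790,3),np.uint8);z[:,:480]=cv2.resize(a[200:375,220:420],(480,420));z[:,490:]=cv2.resize(b[150:360,310:460],(300,420));cv2.imwrite("pics/z2.png",z[:,:,::-1])
print(manip.current_tcp_rot(),proj("side",(.4727,-.2883,.12)),proj("top",(.4727,-.2883,.12)))
```

```text
[-2.4757 -1.9281  0.0016] [294.5318 281.2952] [426.1036 248.8526]
```

View pics/z2.png

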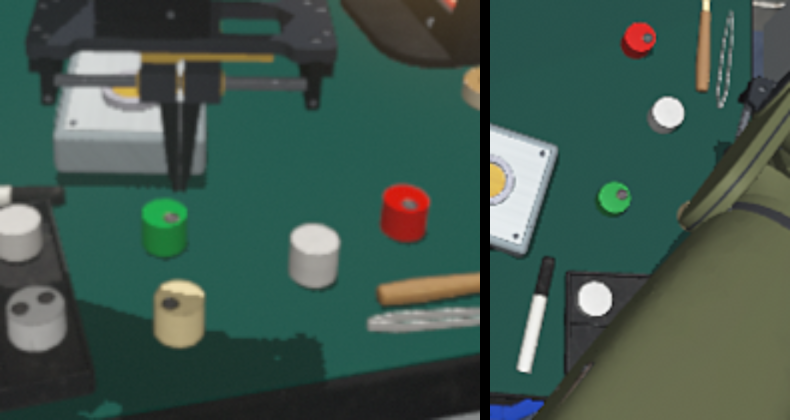

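The fingers closed on nothing and the brass sample hasn't moved, at side (294,330). The fingertips at side (295,278) look about 2 cm higher than reported. I'll probe the sample's top gently with the closed fingers to measure the real tip offset.

Run:
```python
from h import *
np.set_printoptions(precision=4,suppress=True)
B=np.array([.4727,-.2883])
print(manip.tip_extent, manip.current_position(), manip.current_opening())
manip.move_l([*B,.055],max_speed=.2)
print(manip.move_l([*B,.012],max_speed=.03,max_force=3),manip.current_position(),manip.current_ft_force())
a=save("side","s3.png")
cv2.imwrite("pics/z3.png",cv2.resize(a[230:350,230:370],(700,600),interpolation=cv2.INTER_CUBIC)[:,:,::-1])
```

```text
0.014 [ 0.4715 -0.2874  0.1177] 0.0003112634928079816
True [ 0.4726 -0.2882  0.0175] [-0.234  -0.1196  4.118 ]
```

View pics/z3.png

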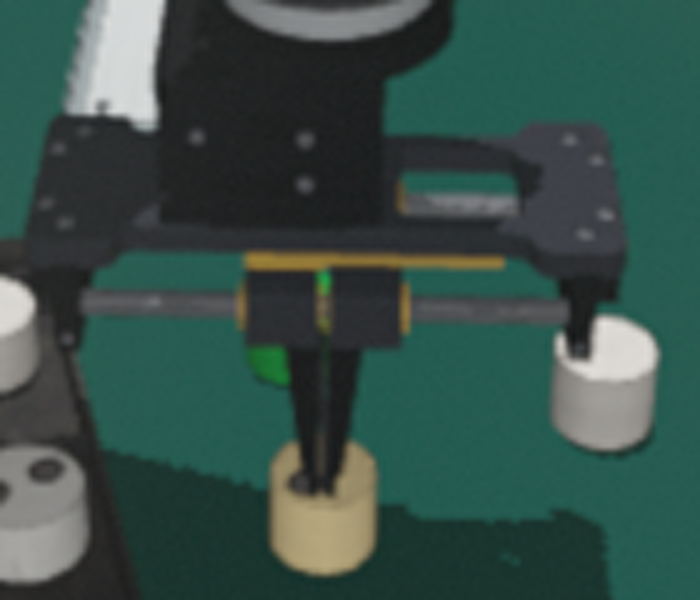

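Contact came at TCP z=0.0175 where 0.044 was expected, so the fingertips are really about 26 mm higher than tip_extent says. That also explains the missed grasps. I'll regrip with the height corrected, guarded by force.

Run:
```python
from h import *
np.set_printoptions(precision=4,suppress=True)
B=np.array([.4727,-.2883]);thy=np.arctan2(.1449,.0366);thx=thy-np.pi/2
manip.move_l([*B,.05],max_speed=.2)
manip.command_gripper(.056);print(manip.current_opening())
for th in(thy,thx):
    manip.movep([*B,.04],down(th))
    print(manip.move_l([*B,-.0035],max_speed=.08,max_force=6),manip.current_position())
    manip.command_gripper(0.);print(manip.current_opening(),manip.current_ft_force())
    if th==thy:
        manip.command_gripper(.056);manip.move_l([*B,.04],max_speed=.2)
if manip.current_opening()>.03: manip.move_l([*B,.10],max_speed=.2)
print(manip.current_ft_force(),manip.current_opening(),manip.current_position(),manip.current_time())
a=save("side","s4.png")
cv2.imwrite("pics/z4.png",cv2.resize(a[230:350,230:370],(700,600),interpolation=cv2.INTER_CUBIC)[:,:,::-1])
```

```text
0.05609332857955857
False [ 0.4727 -0.2883 -0.0037]
0.035491195905532666 [0.5757 1.7836 3.3332]
False [ 0.4727 -0.2883 -0.0037]
0.034960422030940415 [-0.6506 -0.3943  2.6379]
[-0.1307  0.2853 -2.9915] 0.035610826512037334 [ 0.4718 -0.2877  0.0986] 20.3
```

View pics/z4.png

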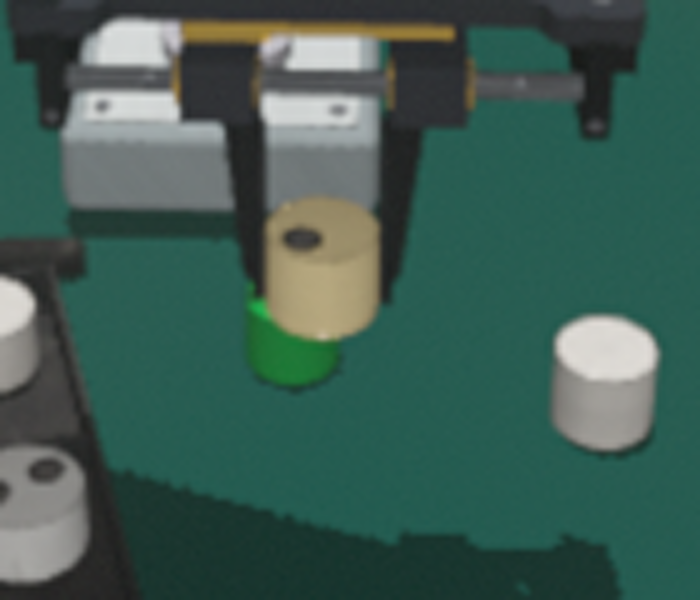

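Brass sample is held level between the jaws (crop 320,270) and its weight reads about 2.5–3 N. Now I'll place it.

Run:
```python
from h import *
np.set_printoptions(precision=4,suppress=True)
N=np.array([.4868,-.0497]);thx=np.arctan2(.1449,.0366)-np.pi/2
manip.move_l([*N,.10],rot=down(thx),max_speed=.15)
manip.move_l([*N,.066],max_speed=.15)
ok=False
for d in [(0,0),(.0015,0),(-.0015,0),(0,.0015),(0,-.0015),(.002,.002),(-.002,-.002),(.002,-.002),(-.002,.002)]:
    p=N+d
    if d!=(0,0): manip.move_l([*p,.066],max_speed=.1)
    hit=manip.move_l([*p,.0485],max_speed=.03,max_force=4)
    q=manip.current_position();print(d,hit,q,manip.current_ft_force())
    if q[2]<.053: ok=True;break
print(ok,manip.current_time())
if ok:
    a=manip.capture("side")
    manip.command_gripper(.06)
    manip.move_l([*q[:2],.11],max_speed=.2)
    b=save("top","t5.png");c=save("side","s5.png");print(manip.current_time())
    z=np.hstack([cv2.resize(x[185:275,230:320],(390,390),interpolation=cv2.INTER_CUBIC) for x in(a,c)])
    cv2.imwrite("pics/z5.png",z[:,:,::-1])
```

```text
(0, 0) True [ 0.4868 -0.0495  0.0499] [ 0.0912 -0.2174  4.2782]
True 23.0083
24.2667
```

View pics/z5.png

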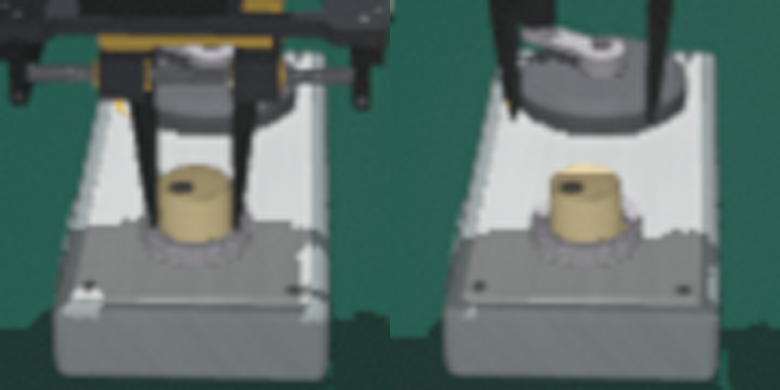

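The sample is seated: the floor was felt at TCP z 0.0499 against 0.0495 expected, and it stands upright in the collar. Next is the crank, with force-guided radial compliance.

```bash
cat > crank.py <<'E'
from h import *
import json
np.set_printoptions(precision=4,suppress=True)
Z=.0755
def step(S,phi,v):
    """carry handle to angle phi; returns tangential, radial force; corrects centre"""
    r=np.array([np.cos(phi),np.sin(phi)]);c=np.array(S["c"])
    manip.move_l([*(c+.045*r),Z],max_speed=v)
    f=np.array(manip.current_ft_force())[:2]-S["f0"]
    fr=f@r;ft=f@[-r[1],r[0]]
    S["c"]=list(c+np.clip(fr*1.0e-4,-.0005,.0005)*r);S["phi"]=phi
    if np.hypot(*f)>25: print("FORCE",f);json.dump(S,open("S.json","w"));raise SystemExit
    return ft,fr
E
python3 - <<'E'
from crank import *
H=np.array([.4945,.1299]);A=np.array([.5234,.0952]);d=H-A;phi=np.arctan2(d[1],d[0])
p=manip.current_position();manip.move_l([*p[:2],.15],max_speed=.25)
manip.command_gripper(.046)
manip.movep([*H,.15],down(phi-np.pi/2))
hit=manip.move_l([*H,Z],max_speed=.1,max_force=5);print(hit,manip.current_position())
if hit: raise SystemExit
manip.sleep(.1);f0=np.array(manip.current_ft_force())[:2]
manip.command_gripper(0.);print("open",manip.current_opening(),f0,manip.current_ft_force(),manip.current_time())
S=dict(c=list(H-.045*d/np.linalg.norm(d)),f0=list(f0),phi=phi,phi0=phi)
L=[]
for i in range(60):
    phi-=np.radians(4);ft,fr=step(S,phi,.04);L.append((round(float(ft),1),round(float(fr),1)))
    if ft>5: break
json.dump(S,open("S.json","w"))
print(L,S,A,manip.current_opening(),manip.current_time())
E
```

```text
False [0.4951 0.1299 0.0762]
open 0.021492700664521247 [ 0.641  -0.0222] [-0.1855  1.2706  0.6787] 27.3667
[(-0.6, 2.6), (-0.1, 3.1), (1.4, 3.0), (-0.4, 2.9), (-0.2, 2.5), (-0.3, 3.3), (0.2, 2.3), (-0.1, 1.6), (0.9, 1.6), (-0.2, 2.9), (-0.3, 1.5), (0.1, 1.9), (-1.3, 2.6), (0.1, 2.3), (-0.5, 2.2), (0.1, 1.4), (5.2, 1.8)] {'c': [np.float64(0.5228516649201146), np.float64(0.09900400580462387)], 'f0': [np.float64(0.641036401159387), np.float64(-0.022165867643656592)], 'phi': np.float64(1.0784271845662157), 'phi0': np.float64(2.2652510759223614)} [0.5234 0.0952] 0.02167860874973961 31.6167
```

Run:
```python
from crank import *
S=json.load(open("S.json"));r=np.array([np.cos(S["phi"]),np.sin(S["phi"])])
manip.sleep(.15)
f=np.array(manip.current_ft_force());p=np.array(manip.current_position())
print(f,f[:2]-S["f0"]@np.eye(2),"r",r,p,"from A",p[:2]-[.5234,.0952],np.hypot(*(p[:2]-[.5234,.0952])),np.degrees(np.arctan2(*(p[:2]-[.5234,.0952])[::-1])),np.degrees(S["phi"]),manip.current_moment())
a=save("side","s6.png");b=save("top","t6.png")
z=np.hstack([cv2.resize(x,(390,390),interpolation=cv2.INTER_CUBIC) for x in(a[150:250,225:325],b[170:270,205:305])])
cv2.imwrite("pics/z6.png",z[:,:,::-1]);print(manip.current_time())
```

```text
[-3.0771  4.4403  7.4417] [-3.7182  4.4625] r [0.4727 0.8812] [0.5428 0.1393 0.0756] from A [0.0194 0.0441] 0.04814898229860406 66.22466526578198 61.78932618782003 [0.7335 0.4176 0.0098]
31.8667
```

View pics/z6.png

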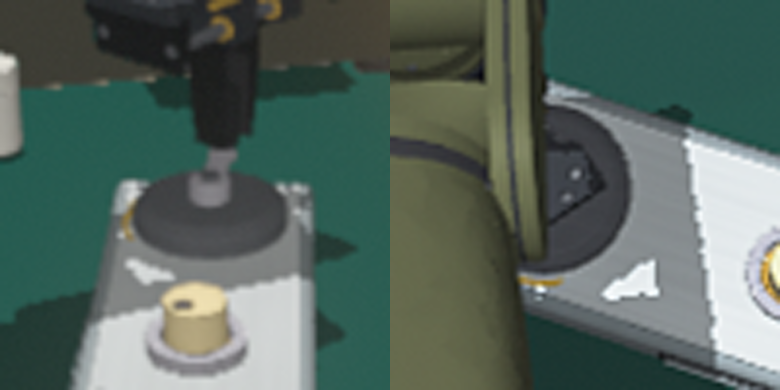

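The handle is pinched and the feed has bitten (tangential force jumped from 0.1 to 5 N). There is a 7 N vertical preload I can relax by adapting z. I'll drive the first turn while logging positions, then refine the centre.

```bash
cat >> crank.py <<'E'
def step2(S,phi,v,gr=1e-4,gz=5e-5):
    r=np.array([np.cos(phi),np.sin(phi)]);c=np.array(S["c"])
    manip.move_l([*(c+.045*r),S["z"]],max_speed=v)
    F=np.array(manip.current_ft_force());p=manip.current_position()
    f=F[:2]-S["f0"];fr=float(f@r);ft=float(f@[-r[1],r[0]])
    S["c"]=[float(x) for x in c+np.clip(fr*gr,-.0006,.0006)*r]
    S["z"]+=float(np.clip((F[2]-.7)*gz,-.0003,.0003));S["phi"]=float(phi)
    S.setdefault("log",[]).append([float(phi),*map(float,p),fr,ft,float(F[2])])
    if np.hypot(*f)>22: print("FORCE",F);json.dump(S,open("S.json","w"));raise SystemExit
def circ(S,n):
    from scipy.optimize import least_squares
    L=np.array(S["log"][-n:]);r=np.c_[np.cos(L[:,0]),np.sin(L[:,0])]
    P=L[:,1:3]
    s=least_squares(lambda q:np.hypot(P[:,0]-q[0],P[:,1]-q[1])-q[2],[.523,.097,.045]);return s.x,np.abs(s.fun).max()
E
python3 - <<'E'
from crank import *
S=json.load(open("S.json"));S["z"]=.0755;S["pb"]=[float(x) for x in manip.current_position()];S["phib"]=S["phi"]
phi=S["phib"]
for k in range(1,31):
    step2(S,phi-np.radians(12)*k,.075)
json.dump(S,open("S.json","w"))
L=np.array(S["log"]);print(np.round(L[:,4:],1).tolist());print(S["c"],S["z"],circ(S,30),manip.current_opening(),manip.current_time(),S["pb"],L[-1])
E
```

```text
[[3.2, 9.0, 8.2], [3.8, 8.0, 5.4], [5.5, 9.1, 3.1], [5.9, 8.2, 0.7], [6.1, 8.3, -0.7], [4.4, 8.2, -0.6], [3.8, 8.4, 0.3], [3.1, 8.2, -0.6], [4.0, 7.4, -1.0], [2.9, 6.8, -0.2], [1.9, 7.0, -0.7], [0.3, 5.9, -0.7], [1.7, 6.8, 0.5], [0.8, 6.6, 1.2], [1.6, 6.8, 1.1], [1.5, 6.8, 1.3], [1.8, 7.5, 1.9], [0.4, 6.5, 2.7], [0.8, 7.6, 2.5], [0.8, 6.3, 4.3], [-0.5, 7.4, 5.4], [-1.2, 6.7, 5.0], [-1.0, 7.5, 6.0], [-0.3, 7.3, 6.9], [-0.1, 7.0, 6.9], [-0.2, 8.4, 6.3], [1.7, 7.7, 5.2], [1.3, 8.7, 5.3], [0.9, 7.8, 4.0], [1.2, 8.8, 1.1]]
[0.5263618262290178, 0.09842908665819496] 0.07838496052799 (array([0.5258, 0.0976, 0.045 ]), np.float64(7.305473243861965e-05)) 0.021658174630208932 40.1167 [0.5428038531932762, 0.13927535661355603, 0.07556556230143457] [-5.2048  0.5437  0.1388  0.0757  1.2426  8.8479  1.1055]
```

The first turn is logged: circle fit radius 45.0 mm, residual 0.07 mm, steady tangential force of about 7–9 N, no slip. I'll drive the remaining two turns, ending on the measured angle.

Run:
```python
from crank import *
S=json.load(open("S.json"))
C=circ(S,30)[0][:2]
ang=lambda p:np.arctan2(p[1]-C[1],p[0]-C[0])
def done(S):
    a=np.unwrap([ang(S["pb"])]+[ang(l[1:3]) for l in S["log"]]);return np.degrees(a[0]-a[-1])
phi=S["phi"]
while len(S["log"])<150:
    rem=1080-done(S)
    if rem<.5: break
    phi-=np.radians(min(12,max(rem-.1,.3)));step2(S,phi,.075 if rem>12 else .04,gr=1e-4,gz=0)
json.dump(S,open("S.json","w"))
L=np.array(S["log"]);print("max fr,ft,fz",np.abs(L[30:,4:]).max(0),circ(S,45),done(S),len(L),L[-3:])
manip.sleep(.2);p=manip.current_position();print(np.degrees(ang(p)),np.degrees(ang(S["pb"])),manip.current_opening(),manip.current_ft_force(),manip.current_time())
```

```text
max fr,ft,fz [2.7029 9.288  6.9306] (array([0.5258, 0.0976, 0.045 ]), np.float64(4.434761320631225e-05)) 1079.6421048216444 92 [[-17.7141   0.5424   0.1394   0.0757  -0.6976   8.0847   3.2378]
 [-17.7215   0.5424   0.1394   0.0756   0.5438   9.0958   2.7584]
 [-17.7289   0.5425   0.1393   0.0756  -0.5777   9.288    3.1748]]
68.106101672645 67.7556713135971 0.02147457498694941 [-7.2712  4.0815  3.6607] 57.3667
```

Run:
```python
from h import *
np.set_printoptions(precision=4,suppress=True)
manip.command_gripper(.042);p=manip.current_position();print(p,manip.current_ft_force())
manip.move_l([p[0],p[1],.16],max_speed=.15)
manip.move_l([.40,.10,.25],max_speed=.3)
manip.sleep(.3)
a=save("side","s7.png");b=save("top","t7.png")
z=np.hstack([cv2.resize(x,(390,390),interpolation=cv2.INTER_CUBIC) for x in(a[150:280,225:355],b[170:300,205:335])])
cv2.imwrite("pics/z7.png",z[:,:,::-1]);print(manip.current_time(),manip.current_ft_force())
```

```text
[0.5475 0.1387 0.0784] [-0.98   -0.0023 -0.1165]
59.8 [ 0.5222 -0.0853 -0.3661]
```

View pics/z7.png

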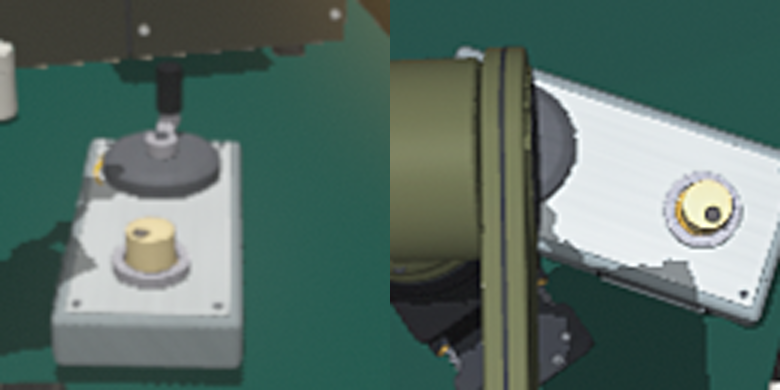

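Run:
```python
from fit import *
for r in manip.trace("crank_handle","side")[:2]:
    v,u=np.nonzero(r["region"]);b=(u.min()-.5,v.min()-.5,u.max()+.5,v.max()+.5)
    x,_=fit([("side",b)],.011,.083,.125,(.54,.14));print(r["score"],b,x,np.degrees(np.arctan2(x[1]-.0976,x[0]-.5258)))
print(proj("side",(.5426,.1393,.125)),proj("side",(.5426,.1393,.083)))
a=cv2.imread("pics/s7.png",0)[165:195,268:295];m=a<60;v,u=np.nonzero(m);print(u.min()+268,u.max()+268,v.min()+165,v.max()+165)
manip.close_job()
```

```text
0.71 (np.float64(277.5), np.float64(171.5), np.float64(285.5), np.float64(188.5)) [0.5409 0.1345] 67.72170065687634
0.5 (np.float64(242.5), np.float64(171.5), np.float64(305.5), np.float64(272.5)) [ 0.4826 -0.0675] -104.66954333512751
[281.7633 171.3588] [281.8422 186.8362]
268 294 165 187
the job is handed in; nothing more can be done
```

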